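# Mesh the beater with the mixer drive and hold it home

## Robot

A 6-joint arm with a two-finger parallel gripper is mounted at the origin on the work surface. World frame = base frame: x ahead of the robot, y to its left, z up, the work surface at z = 0. Lengths are in mm, angles in rad, forces in N, time in s.
With the tool pointing down it reaches from about 350 to 875 mm from the base axis. Payload 4.2 kg.
Tool frame: the origin (TCP) lies between the finger pads; the fingertips stand 19 mm ahead of it and the grasp point (between the pads) is the TCP; y points along the fingers, z is the direction in which the jaws open and shut, and the axes are right-handed (so a half turn about y gives the same grasp; the last joint's range is limited). The gripper opens to 85 mm and grips with 20 to 120 N. Pads are 22 mm wide; open, the fingers measure 114 mm over their backs; the gripper's body (76 mm by 85 mm) begins 54 mm behind the grasp point. The pads swing forward as they close: fully open they stand 13 mm farther back than shut.
Start: joints at [-0.857, 0.385, 0.008, 0, -1.194, -0.259], TCP at [274.563, -561.439, 210.812] pointing down, gripper open.
Joint ranges: [-3.14, 3.14], [-1.21, 2.06], [-1.07, 1.41], [-3.16, 2.05], [-2.99, -0.16], [-3.1, 3.1]. Speed limits (rad/s): [2.79, 2.79, 3.14, 3.14, 3.14, 3.14].

## Interface

Orientations are given as a unit quaternion [x, y, z, w].
In Python, from bench import arm gives the robot as it stands.
- The arm moves only by the shell command python3 -m inch 'ROWS'. ROWS is JSON, a list of rows, each a list of 7 numbers: the opening, from 0 (shut) to 1 (fully open), then the shift along the tool's x, y, z in cm, then the turn, a rotation vector about the tool's x, y, z in degrees. A call has 1 to 20 rows; each row is the pose to reach, as a shift and turn from the pose commanded when the call began, along the tool's axes at that moment; what a row does not reach only later rows make up. A row lasts 1/12 s, in which the tool goes at most 41.7 mm and 7.16 degrees, less where a joint would pass 70% of its speed; a pose out of reach is approached as far as the arm can. A call with a gripper value outside its range is refused whole. The fingers move at their own pace and stop on an object; the grip force is fixed at half the most. Time passes only in rows, so rows that repeat a pose let the fingers close. It gives the time, the measured TCP pose, the force and the opening at its end, in the units of the state.
- arm.read_state(): the state, without advancing time (a new reading comes with each control period).
- arm.get_image(name): name is "scene" or "top"; returns the picture (420x560x3 uint8, red, green, blue); there is no depth.
- arm.camera_params(name): a dict with "fx", "fy", "cx", "cy" (pixels), "rvec" (rotation vector, rad) and "tvec" (3), from world to camera coordinates, as OpenCV has them. Camera axes: x right, y down, z forward; pixel columns grow to the right and rows downward; lengths in mm; the calibration is good to about 2 mm. A picture is of the moment at which its call begins. camera_params takes no time and is no camera call.
- arm.job_done(): hands the job in, once; it reports no verdict.
Trained networks look in the newest picture that a camera, given by its name, has taken for a name from the list of things; names that differ only in an ending like _2 or _b are one class to them, and where a whole thing is asked for, a point or a joint stands for the part that bears it (a point fixed in the world has none). Each returns a list of dicts, best first, with "conf" (0 to 1); they miss things now and then, are a little off and sometimes report something else, mostly with a low value. They report only what shows in the picture. A call takes as long as a camera call. They do not tell look-alikes from the thing itself.
- arm.masks_of(label, camera): "mask" (420x560 bool, what is visible of it) and "extent" ([left, top, width, height] in pixels, round what is visible of it).
The state is a dict: "clock": time; "joints": joint angles; "joint_vel": joint speeds; "joint_efforts": joint torques, N m; "position": TCP position; "ee_rot": TCP orientation; "contact_force": force on the tool from outside, world axes, zero at the start; "wrist_torque": the same for the moment, N m; "gripper_width": finger opening in mm.
Only numpy, scipy, OpenCV 4.12 (cv2) and the standard library are available. Lean on these libraries where they do the work, as an engineer would, in place of code of your own. Each camera call takes 0.05 s, during which the arm holds its last target.

## Task

Switch the mixer base ready by pressing its three spring keys fully down, one at a time: the round one, then the square one, then the long bar. Then lift the beater out of its wooden stand, turn it until the cross of its foot meshes with the drive hub on the mixer, and slide it fully home, upright, against the hub's spring. Finish while still holding the beater and pressing it home, without letting go, and leave the other things on the counter where they are.

Things in the scene. Friction and masses are not known exactly. Their poses are not given: they have to be found in the camera images.
- mixer: Low white enamelled mixer motor base, 200 deep (x) x 240 wide (y) x 70 mm high, with a steel band; fixed to the counter, somewhat turned. Origin: centre of its underside. x axis: from the side with the keys to its back. The drive hub stands on its flat top, 40 mm behind the middle; the three keys are in a row along its front (robot) edge, 60 mm in front of the middle, 56 mm apart, in any order.
- key_round_top (a point): Centre of the top face of one of the three steel spring keys, the round one (round, 26 mm across). Each key stands 9 mm proud of a 46 mm black plate, its top 83 mm above the counter; pressed straight down.
- key_round (a joint): How far the round key is pressed: 0 up, 0.006 m fully down; it springs back. 1.5 N to start, 4.5 N fully down.
- key_square_top (a point): Centre of the top face of one of the three steel spring keys, the square one (square, 25 x 25 mm). Each key stands 9 mm proud of a 46 mm black plate, its top 83 mm above the counter; pressed straight down.
- key_square (a joint): How far the square key is pressed: 0 up, 0.006 m fully down; it springs back. 1.5 N to start, 4.5 N fully down.
- key_bar_top (a point): Centre of the top face of one of the three steel spring keys, the bar one (a long narrow bar, 40 x 12 mm, its length running front to back). Each key stands 9 mm proud of a 46 mm black plate, its top 83 mm above the counter; pressed straight down.
- key_bar (a joint): How far the bar key is pressed: 0 up, 0.006 m fully down; it springs back. 1.5 N to start, 4.5 N fully down.
- drive_mouth (a point): Centre of the rim of the aluminium drive hub, 100 mm above the counter; z up. The hub is a tube, 52 mm outside, 33 mm inside, 30 mm high; inside it four square dogs (tops 4 mm below the rim) leave a cross-shaped opening whose slots are 10 mm wide. One slot runs along the x axis and the other along the y axis of this frame. The hub stands turned at any angle and turns only stiffly (0.12 N m friction).
- ejector (a joint): Spring pad at the bottom of the hub's opening, its top 16 mm below the rim at 0; reads how far it is pushed down, 0.008 m when a beater is fully home (5 N at the start, 9 N there). It pushes the beater back up 8 mm if let go.
- beater_grip (a point): Where to hold the loose flat aluminium beater (120 to 195 g, 130 mm tall): on its upright axis in its middle web, 105 mm above the bottom of its foot and 25 mm below its top. The beater's frame is a flat plate shape 60 mm wide (along x) and 12 mm thick (along y); the middle web is 22 mm wide; z points up along its axis. It starts upright in the stand, turned at any angle.
- beater_foot (a point): Centre of the bottom of the beater's splined foot, on the beater's axis, same axes as beater_grip. The foot is a cross of two lugs, along the beater's x and y, each 28 mm long and 7 mm thick, 24 mm tall with a rounded lower edge; above it a 43 mm collar, 5 mm thick, comes to rest on the hub's rim when home. Any of the four quarter turns fits.
- beater: The same beater as a whole; its origin is the bottom centre of its foot (same point as beater_foot).
- stand: Wooden beater stand, 85 x 85 x 40 mm, fixed. Origin: centre of its underside. A round hole of 34 mm, 30 mm deep, in its top holds the beater's foot; the collar rests on the top.
- basket: Bystander: round rattan proofing basket, 220 mm across, 76 mm high. Origin: centre of its underside.
- ramekin: Bystander: white ceramic ramekin, 84 mm across, 45 mm high, near the stand. Origin: centre of its underside.
- jar: Bystander: closed glass starter jar with aluminium lid, 84 mm across, 130 mm high. Origin: centre of its underside.
- timer: Bystander: red mechanical kitchen timer, 72 mm across, 62 mm high. Origin: centre of its underside.
- scraper: Bystander: stainless bench scraper lying flat, about 110 x 150 mm, 22 mm high at its handle. Origin: centre of its plate's underside.
- spoon: Bystander: wooden spoon, 260 mm long, lying at the far edge. Origin: underside, near its middle.
Mind the look-alikes: they are no part of the job. Of the things shaped like the beater, the aluminium one is meant.

How it is judged (in metres and radians):
On the way, in this order (a step that is already met when the one before it is completed fails the run):
1. the round key is pressed fully down, alone (value of joint key_round above 0.0045 m and value of joint each of key_square, key_bar below 0.002 m), for 0.04 s.
2. the square key is pressed fully down, alone (value of joint key_square above 0.0045 m and value of joint each of key_round, key_bar below 0.002 m), for 0.04 s.
3. the bar key is pressed fully down, alone (value of joint key_bar above 0.0045 m and value of joint each of key_round, key_square below 0.002 m), for 0.04 s.
4. the beater is held clear of its stand (z of beater_foot in the frame of stand above 0.045 m and contact force between the fingers and beater above 0.3 N and contact force between beater and stand below 0.05 N), for 0.1 s.
At the end, for the whole second after the job is handed in: The beater is upright (0.1 rad) and meshed in the hub (within 0.2 rad and 4 mm of its slots and axis), its foot 21.5 mm or more below the rim (24 is home), the ejector pushed down over 5.5 mm, at rest, the fingers still pushing on it with over 2 N (z of beater_foot in the frame of drive_mouth below -0.0215 m and horizontal distance between beater_foot and drive_mouth below 0.004 m and (angle between the x axis of beater_foot and the x axis of drive_mouth, either way round below 0.2 rad or angle between the x axis of beater_foot and the y axis of drive_mouth, either way round below 0.2 rad) and angle between beater_foot's own z axis and vertical below 0.1 rad and value of joint ejector above 0.0055 m and contact force between the fingers and beater above 2 N and linear speed of beater below 0.02 m/s); the arm keeps its last pose, push and grip.
It fails at once if two keys are down at the same time (value of joint each of key_round, key_square above 0.003 m or value of joint each of key_round, key_bar above 0.003 m or value of joint each of key_square, key_bar above 0.003 m).
It fails at once if a bystander is moved more than 30 mm (distance of any of basket, ramekin, jar, timer, scraper, spoon from where it was at the start of the episode above 0.03 m).
It also fails if it takes over 64 s, if anything falls off the work surface, if the arm or the gripper's body presses on something with over 40 N, if the wrist force passes 120 N, or if a joint passes its speed limit or range.

## Working session

There is one attempt and no reset: what is moved stays moved. The work goes in short steps, Python scripts to look and compute and a shell command to move; the robot and the scene stay as the last step left them, time stands still between calls to the robot, and variables do not carry over. Pictures are saved under pics/ and viewed, and the job is handed in when it is done.

```bash
mkdir -p pics; ls; python3 - <<'E'
from bench import arm
import cv2
s=arm.read_state();print({k:s[k] for k in('clock','position','ee_rot','contact_force','gripper_width')})
for n in('scene','top'):
    im=arm.get_image(n);cv2.imwrite(f'pics/{n}0.png',im[:,:,::-1]);print(n,arm.camera_params(n))
E
```

```text
pics
{'clock': 0.0, 'position': array([ 274.30973156, -560.89439097,  209.71073475]), 'ee_rot': array([-0.68816731, -0.15916191,  0.1595762 ,  0.68965838]), 'contact_force': array([-0.22831297,  0.51851495, -0.22127413]), 'gripper_width': 85.51372208110548}
scene {'fx': 472.99366434435325, 'fy': 472.99366434435325, 'cx': 276.25517414596084, 'cy': 206.08184166952606, 'rvec': array([ 1.26732525,  2.458196  , -0.79163411]), 'tvec': array([ 369.05626388, -318.37904009, 1671.14898   ])}
top {'fx': 437.6776624605656, 'fy': 437.6776624605656, 'cx': 283.68995231416574, 'cy': 213.32698915561437, 'rvec': array([ 2.17028392, -2.19922918,  0.09389546]), 'tvec': array([ -34.81325146,  577.50013698, 1315.54089792])}
```

View pics/scene0.png

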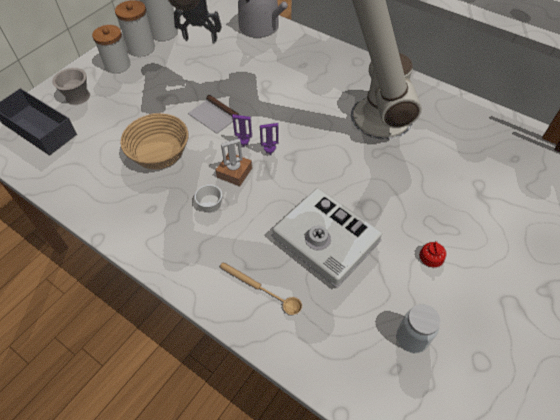

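View pics/top0.png

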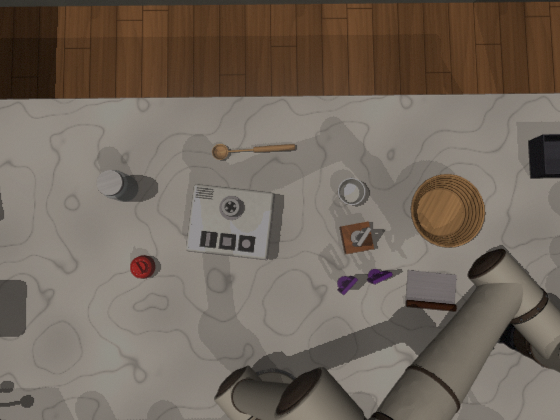

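The aluminium beater is in the wooden stand: scene (232,155), top (360,237). The two purple look-alikes, at scene (243,128) and (270,137) and top (347,284) and (379,276), are loose and the wrong colour. I'll confirm this in enlarged crops.

```bash
cat > h.py <<'E'
import numpy as np, cv2
from bench import arm
from scipy.spatial.transform import Rotation as R
def cam(n):
    p=arm.camera_params(n);K=np.array([[p['fx'],0,p['cx']],[0,p['fy'],p['cy']],[0,0,1]]);return K,np.array(p['rvec']),np.array(p['tvec'])
def back(n,uv,z):
    K,r,t=cam(n);M=R.from_rotvec(r).as_matrix();c=-M.T@t
    d=M.T@np.linalg.inv(K)@np.array([uv[0],uv[1],1.]);return c+d*(z-c[2])/d[2]
def proj(n,P):
    K,r,t=cam(n);return cv2.projectPoints(np.float64(P).reshape(-1,1,3),r,t,K,None)[0].reshape(-1,2)
def crop(n,x0,y0,w,h,s,out,im=None):
    if im is None: im=cv2.imread(n)
    cv2.imwrite(out,cv2.resize(im[y0:y0+h,x0:x0+w],None,fx=s,fy=s,interpolation=cv2.INTER_CUBIC))
E
python3 - <<'E'
from h import *
a=cv2.imread('pics/top0.png');b=cv2.imread('pics/scene0.png')
f=lambda im,x,y,w,h,s:cv2.resize(im[y:y+h,x:x+w],None,fx=s,fy=s,interpolation=cv2.INTER_CUBIC)
cv2.imwrite('pics/c1.png',np.hstack([f(a,180,180,100,85,4),f(a,320,210,80,85,4)]))
cv2.imwrite('pics/c2.png',np.hstack([f(b,265,180,125,110,3.6),f(b,205,105,80,88,4.5)]))
for c in('top','scene'):
  for l in('mixer','key_round_top','key_square_top','key_bar_top','drive_mouth','beater','stand'):
    for d in arm.masks_of(l,c)[:4]:
        v,u=np.nonzero(d['mask']);print(c,l,round(d['conf'],2),np.round(d['extent'],1),u.mean().round(2),v.mean().round(2),len(u)) if len(u) else 0
E
```

```text
top mixer 0.76 [185.3 182.2  91.   79.1] 230.67 218.99 4858
top key_round_top 0.43 [242.  240.    5.8  10.7] 245.56 243.19 59
top key_square_top 0.62 [222.5 236.8   8.6  11.5] 226.45 241.25 71
top drive_mouth 0.57 [219.5 198.4  21.8  16.4] 230.38 207.24 250
top beater 0.77 [348.2 225.5  22.6  22.8] 359.31 236.35 242
top beater 0.72 [337.4 275.7  20.8  15.5] 345.16 283.54 241
top beater 0.65 [366.5 269.7  26.3  17.9] 377.79 275.51 235
top stand 0.72 [336.8 221.9  33.8  30.2] 353.99 237.93 563
scene mixer 0.59 [273.7 189.1 108.4  97.3] 324.73 240.56 5130
scene mixer 0.22 [336.5 211.6  10.6   9.9] 340.84 215.54 69
scene key_round_top 0.5 [317.8 199.6  11.2   6.8] 325.03 204.06 68
scene key_square_top 0.39 [332.1 209.6  13.2  12.3] 340.88 214.85 98
scene key_bar_top 0.52 [349.  222.1  11.9   9.9] 356.18 226.51 65
scene drive_mouth 0.68 [308.2 224.9  19.6  19.5] 317.76 235.71 312
scene beater 0.88 [259.8 123.   21.2  32.6] 269.27 137.75 431
scene beater 0.62 [231.  116.   21.7  30.1] 241.52 128.94 400
scene beater 0.61 [221.7 133.7  21.1  39.7] 232.06 154.39 454
scene stand 0.79 [217.4 157.9  34.7  29.3] 234.46 171.87 582
```

View pics/c1.png

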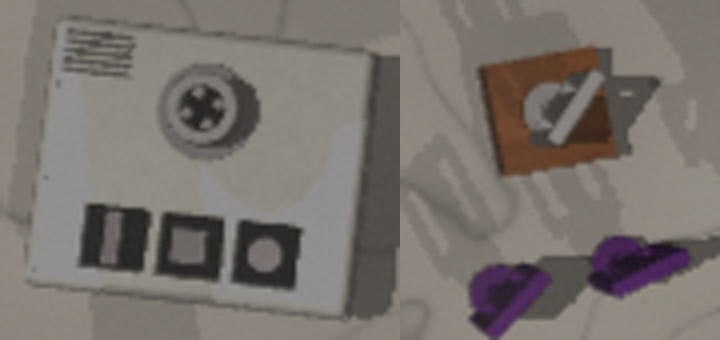

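View pics/c2.png

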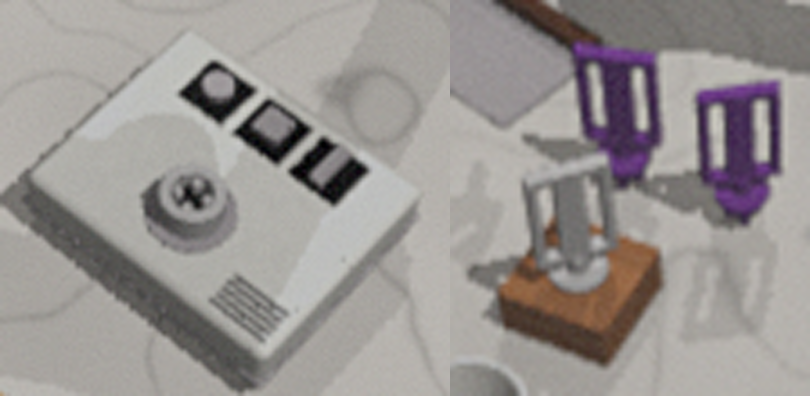

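The crops confirm it. The aluminium beater stands in the wood stand, and the keys along the mixer's front edge, from right to left in top, are round (246,243), square (226,241) and bar (208,239). Next I'll measure positions.

```bash
cat > m.py <<'E'
from h import *
from scipy.optimize import minimize, differential_evolution
from scipy.ndimage import map_coordinates, gaussian_filter
def gray(f): return cv2.cvtColor(cv2.imread(f),cv2.COLOR_BGR2GRAY).astype(float)
def key(n,g,uv,z,shape,yaw,rng=8):
    # light face on dark plate: maximise contrast (inside) vs. ring
    c=back(n,uv,z)
    s=np.arange(-21,21.1,1.);X,Y=np.meshgrid(s,s)
    def f(p):
        x,y=p[:2];w=yaw
        ins={'r':np.hypot(X,Y)<13,'s':(abs(X)<12.5)&(abs(Y)<12.5),'b':(abs(X)<20)&(abs(Y)<6)}[shape].astype(float)
        ins=gaussian_filter(ins,1.3)
        P=np.stack([x+np.cos(w)*X-np.sin(w)*Y,y+np.sin(w)*X+np.cos(w)*Y,0*X+z],-1).reshape(-1,3)
        q=proj(n,P);v=map_coordinates(g,[q[:,1],q[:,0]],order=1)
        return -np.corrcoef(v,ins.ravel())[0,1]
    r=differential_evolution(f,[(c[0]-rng,c[0]+rng),(c[1]-rng,c[1]+rng)],seed=0,maxiter=30,popsize=8)
    return r.x,-r.fun
def hub(n,g,uv):
    z=96;c=back(n,uv,z);s=np.arange(-16,16.1,.7);X,Y=np.meshgrid(s,s);k=np.hypot(X,Y)<15.5;X=X[k];Y=Y[k]
    ins=1/(1+np.exp(-(np.minimum(abs(X),abs(Y))-5)/.8))
    def f(p):
        x,y,w=p
        P=np.stack([x+np.cos(w)*X-np.sin(w)*Y,y+np.sin(w)*X+np.cos(w)*Y,0*X+z],-1)
        q=proj(n,P);v=map_coordinates(g,[q[:,1],q[:,0]],order=1)
        return -np.corrcoef(v,ins)[0,1]
    r=differential_evolution(f,[(c[0]-8,c[0]+8),(c[1]-8,c[1]+8),(-np.pi/4,np.pi/4)],seed=0,maxiter=40,popsize=10)
    # yaw profile
    return r.x,-r.fun
E
python3 - <<'E'
from m import *
yaw0=None
a=back('top',(207.6,239.1),83);b=back('top',(245.9,242.9),83)
d=a-b;yaw=np.arctan2(d[1],d[0])-np.pi/2;print('yaw',yaw)
for n,f,ks,h in (('top','pics/top0.png',dict(r=(245.9,242.9),s=(226.4,241.1),b=(207.6,239.1)),(229.6,206.9)),('scene','pics/scene0.png',dict(r=(325,204),s=(340.9,214.9),b=(356.2,226.5)),(317.8,235.7))):
    g=gray(f)
    P={}
    for k,u in ks.items():
        x,c=key(n,g,u,83,k,yaw);P[k]=x;print(n,k,x.round(1),round(c,2))
    d=P['b']-P['r'];print(' span',np.hypot(*d),'yaw',np.arctan2(d[1],d[0])-np.pi/2)
    x,c=hub(n,g,h);print(n,'hub',x.round(3),c)
    m=P['s'];w=np.arctan2(d[1],d[0])-np.pi/2;print(' hub from keys',m+100*np.array([np.cos(w),np.sin(w)]))
E
```

```text
yaw -0.11210555603174699
top r [486.6  68.9] 0.97
top s [493.5 124.2] 0.96
top b [500.6 179.8] 0.93
 span 111.76450955359103 yaw -0.1258955290055752
top hub [ 5.92848e+02  1.12449e+02 -5.39000e-01] 0.9420168015091183
 hub from keys [592.66938726 111.60851011]
scene r [490.3  71.5] 0.72
scene s [497.2 126.9] 0.72
scene b [505.9 181. ] 0.81
 span 110.59399858923705 yaw -0.142024083066139
scene hub [ 5.92779e+02  1.12821e+02 -5.46000e-01] 0.7936318747665169
 hub from keys [596.20033945 112.73495882]
```

```bash
cat > b.py <<'E'
from m import *
def boxes():
    B=[]
    # frame plate: x+-30,y+-6,z 29..130 approx: outer bars, web, top bar, bottom bar ; collar, 
    B.append((-30,30,-6,6,118,130));B.append((-30,30,-6,6,32,44));B.append((-11,11,-6,6,29,130));B.append((-30,-22,-6,6,32,130));B.append((22,30,-6,6,32,130))
    return B
def sil(n,x,y,w,z0,roll=(0,0),s=4,win=None,foot=False):
    u0,v0,W,H=win;im=np.zeros((H*s,W*s),np.uint8)
    Rm=R.from_euler('xyz',[roll[0],roll[1],w]).as_matrix()
    def draw(P):
        q=proj(n,P@Rm.T+[x,y,z0]);q=((q-[u0,v0]+.5)*s-.5)
        cv2.fillConvexPoly(im,cv2.convexHull(np.round(q*16).astype(np.int32)),1,shift=4)
    for a in boxes(): draw(np.array([[i,j,k] for i in a[:2] for j in a[2:4] for k in a[4:]],float))
    t=np.linspace(0,2*np.pi,24,endpoint=False)
    draw(np.vstack([np.c_[21.5*np.cos(t),21.5*np.sin(t),0*t+k] for k in(24,29)]))
    if foot:
        for a in ((-14,14,-3.5,3.5,0,24),(-3.5,3.5,-14,14,0,24)): draw(np.array([[i,j,k] for i in a[:2] for j in a[2:4] for k in a[4:]],float))
    return cv2.resize(im.astype(np.float32),(W,H),interpolation=cv2.INTER_AREA)
E
python3 - <<'E'
from b import *
M={}
for n,uv in(('top',(359,236)),('scene',(232,154))):
    best=None
    for d in arm.masks_of('beater',n):
        v,u=np.nonzero(d['mask'])
        if len(u) and np.hypot(u.mean()-uv[0],v.mean()-uv[1])<8: best=d['mask'];break
    M[n]=best
    print(n,None if best is None else best.sum())
W={'top':(335,210,60,60),'scene':(205,120,60,70)}
def cost(p,ns):
    c=0
    for n in ns:
        u,v,w,h=W[n];m=M[n][v:v+h,u:u+w].astype(float);s=sil(n,*p,16,win=W[n])
        c+=1-np.minimum(m,s).sum()/np.maximum(m,s).sum()
    return c/len(ns)
c=back('top',(354,238),40);print('stand guess',c)
for ns in(['top','scene'],['top'],['scene']):
    r=differential_evolution(cost,[(c[0]-25,c[0]+25),(c[1]-25,c[1]+25),(-np.pi/2,np.pi/2)],args=(ns,),seed=1,maxiter=40,popsize=10);print(ns,r.x.round(3),r.fun)
    if len(ns)==2: X=r.x
o=[]
for n in('top','scene'):
    u,v,w,h=W[n];im=cv2.imread(f'pics/{n}0.png')[v:v+h,u:u+w];im=cv2.resize(im,(480,480),interpolation=cv2.INTER_CUBIC)
    s=cv2.resize(sil(n,*X,16,win=W[n]),(480,480));cs=cv2.findContours((s>.5).astype(np.uint8),0,2)[0]
    if n=='scene': pass
    cv2.drawContours(im,cs,-1,(0,255,0),1);o.append(im[:, :400] if 0 else cv2.resize(im,(400,400)))
cv2.imwrite('pics/bfit.png',np.hstack(o))
E
```

```text
top 242
scene 454
stand guess [ 498.43974192 -252.83441495   40.        ]Traceback (most recent call last):
  File "<stdin>", line 19, in <module>
    return fun(*args, **kwargs)
    ret = solver.solve()
    next(self)
    ~~~~^^^^^^
    energy = self.func(parameters)
    return self.f(x, *self.args)
           ~~~~~~^^^^^^^^^^^^^^^
  File "<stdin>", line 14, in cost
  File "b.py", line 13, in sil
    for a in boxes(): draw(np.array([[i,j,k] for i in a[:2] for j in a[2:4] for k in a[4:]],float))
                      ~~~~^^^^^^^^^^^^^^^^^^^^^^^^^^^^^^^^^^^^^^^^^^^^^^^^^^^^^^^^^^^^^^^^^^^^^^^^^
  File "b.py", line 11, in draw
    q=proj(n,P@Rm.T+[x,y,z0]);q=((q-[u0,v0]+.5)*s-.5)
  File "h.py", line 10, in proj
    K,r,t=cam(n);return cv2.projectPoints(np.float64(P).reshape(-1,1,3),r,t,K,None)[0].reshape(-1,2)
          ~~~^^^
  File "h.py", line 5, in cam
    p=arm.camera_params(n);K=np.array([[p['fx'],0,p['cx']],[0,p['fy'],p['cy']],[0,0,1]]);return K,np.array(p['rvec']),np.array(p['tvec'])
ValueError: time passes only in moves, steps and waits
```

```bash
cat > fixh.py <<'E'
s=open('h.py').read()
s=s.replace("def cam(n):\n    p=arm","import functools\n@functools.lru_cache\ndef cam(n):\n    p=arm")
open('h.py','w').write(s)
E
python3 fixh.py; cat > fit.py <<'E'
from b import *
def run(M,imf,W,z0,x0,tag,foot=False,yb=(-np.pi/2,np.pi/2),free=False):
    def cost(p,ns):
        c=0
        for n in ns:
            u,v,w,h=W[n];m=M[n][v:v+h,u:u+w].astype(float);s=sil(n,*p[:3],z0+(p[3] if len(p)>3 else 0),win=W[n],foot=foot)
            c+=1-np.minimum(m,s).sum()/np.maximum(m,s).sum()
        return c/len(ns)
    for ns in(list(M),)+(tuple([k] for k in M) if len(M)>1 else ()):
        r=differential_evolution(cost,[(x0[0]-25,x0[0]+25),(x0[1]-25,x0[1]+25),yb]+([(-10,10)] if free else []),args=(ns,),seed=1,maxiter=30,popsize=8);print(ns,r.x.round(3),round(r.fun,3))
        if len(ns)==len(M): X=r.x
    o=[]
    for n in M:
        u,v,w,h=W[n];im=cv2.imread(imf[n])[v:v+h,u:u+w];im=cv2.resize(im,(400,400),interpolation=cv2.INTER_CUBIC)
        s=cv2.resize(sil(n,*X[:3],z0+(X[3] if free else 0),win=W[n],foot=foot),(400,400));cs=cv2.findContours((s>.5).astype(np.uint8),cv2.RETR_LIST,2)[0]
        cv2.drawContours(im,cs,-1,(0,255,0),1);o.append(im)
    cv2.imwrite(tag,np.hstack(o));return X
def getm(uvs,label='beater'):
    M={}
    for n,uv in uvs.items():
        for d in arm.masks_of(label,n):
            v,u=np.nonzero(d['mask'])
            if len(u) and np.hypot(u.mean()-uv[0],v.mean()-uv[1])<10: M[n]=d['mask'];break
        else: print('none',n)
    return M
E
python3 - <<'E'
from fit import *
M=getm({'top':(359,236),'scene':(232,154)})
np.savez('m0.npz',**M)
run(M,{n:f'pics/{n}0.png' for n in M},{'top':(335,210,60,60),'scene':(200,120,65,65)},16,(498,-253),'pics/bfit.png')
E
```

```text
['top', 'scene'] [ 500.156 -261.501   -0.617] 0.12
['top'] [ 500.855 -262.327   -0.629] 0.095
['scene'] [ 500.656 -260.995   -0.596] 0.136
```

View pics/bfit.png

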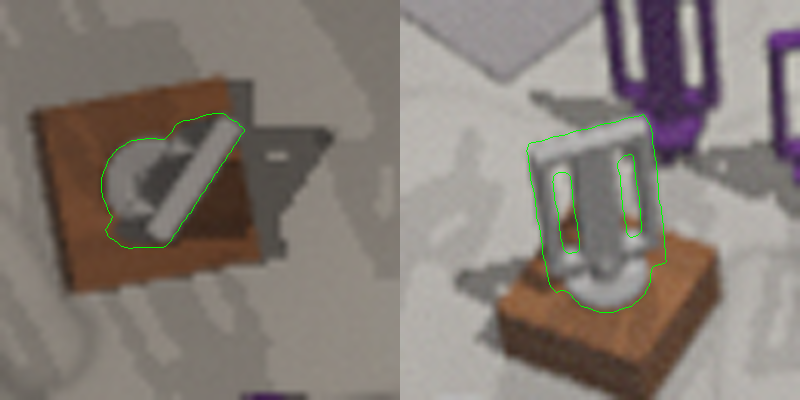

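```bash
cat > t.py <<'E'
from h import *
import sys
def go(P,yawz=None):
    s=arm.read_state();Rm=R.from_quat(s['ee_rot']).as_matrix();p=np.array(s['position'])
    print('clock',round(s['clock'],2),'pos',p.round(1),'F',np.round(s['contact_force'],1),'T',np.round(s['wrist_torque'],2),'w',round(s['gripper_width'],1),'j',np.round(s['joints'],2))
    print('toolz yaw',round(np.degrees(np.arctan2(Rm[1,2],Rm[0,2])),2),'tilt',np.round(Rm[:,1],4))
    if P is not None: print('shift cm (tool)',(Rm.T@(np.array(P,float)-p)/10).round(2))
    if yawz is not None:
        # turn that points y straight down and z at yawz
        z=np.array([np.cos(yawz),np.sin(yawz),0]);y=np.array([0,0,-1.]);T=np.c_[np.cross(y,z),y,z]
        print('turn deg',np.degrees(R.from_matrix(Rm.T@T).as_rotvec()).round(2))
if __name__=='__main__':
    a=[float(v) for v in sys.argv[1:]];go(a[:3] if len(a)>=3 else None,a[3] if len(a)>3 else None)
E
python3 t.py 487.5 69.7 125 ; python3 t.py 500.4 -261.7 121 0.954
python3 - <<'E'
from h import *
for uv in((347,284),(379,276)): print(back('top',uv,90))
E
```

```text
clock 1.0 pos [ 274.6 -561.5  210.8] F [-0.1 -0.6  0.3] T [ 0.01  0.07 -0.02] w 85.4 j [-0.86  0.38  0.01 -0.   -1.19 -0.26]
toolz yaw 116.06 tilt [ 1.e-04 -0.e+00 -1.e+00]
shift cm (tool) [46.85  8.58 47.35]
clock 1.0 pos [ 274.6 -561.5  210.8] F [-0.1 -0.6  0.3] T [ 0.01  0.07 -0.02] w 85.4 j [-0.86  0.38  0.01 -0.   -1.19 -0.26]
toolz yaw 116.06 tilt [ 1.e-04 -0.e+00 -1.e+00]
shift cm (tool) [33.46  8.98 17.01]
turn deg [ 0.  61.4  0. ]
[ 365.88209054 -220.88960207   90.        ]
[ 387.36797467 -313.56467609   90.        ]
```

```bash
python3 -m inch '[[0,46.85,0,47.35,0,61.4,0],[0,46.85,0,47.35,0,61.4,0],[0,46.85,0,47.35,0,61.4,0],[0,46.85,0,47.35,0,61.4,0],[0,46.85,0,47.35,0,61.4,0],[0,46.85,0,47.35,0,61.4,0],[0,46.85,0,47.35,0,61.4,0],[0,46.85,0,47.35,0,61.4,0],[0,46.85,0,47.35,0,61.4,0],[0,46.85,0,47.35,0,61.4,0],[0,46.85,0,47.35,0,61.4,0],[0,46.85,0,47.35,0,61.4,0],[0,46.85,0,47.35,0,61.4,0],[0,46.85,0,47.35,0,61.4,0],[0,46.85,0,47.35,0,61.4,0],[0,46.85,3,47.35,0,61.4,0],[0,46.85,6,47.35,0,61.4,0],[0,46.85,9.5,47.35,0,61.4,0],[0,46.85,9.5,47.35,0,61.4,0]]'; python3 t.py 487.5 69.7 97
```

```text
clock: 2.58
position: [484.7, 70.9, 110.9]
ee_rot: [0.676, -0.217, 0.212, -0.672]
contact_force: [-0.8, 0.3, -0.4]
gripper_width: 0.1
clock 2.58 pos [484.7  70.9 110.9] F [-0.8  0.3 -0.4] T [-0.06  0.18  0.02] w 0.1 j [ 0.48  0.26 -0.45 -0.   -0.86 -2.66]
toolz yaw 54.76 tilt [-0.0083 -0.0023 -1.    ]
shift cm (tool) [0.31 1.38 0.08]
```

```bash
python3 -m inch '[[0,0,0,0,0,0,0],[0,0,0,0,0,0,0]]'; python3 t.py 487.5 69.7 97
```

```text
clock: 2.75
position: [487.8, 69.4, 116.3]
ee_rot: [0.674, -0.214, 0.215, -0.674]
contact_force: [1.0, 0.1, -0.0]
gripper_width: 0.1
clock 2.75 pos [487.8  69.4 116.3] F [ 1.   0.1 -0. ] T [ 0.03 -0.09  0.03] w 0.1 j [ 0.47  0.26 -0.44  0.   -0.87 -2.66]
toolz yaw 54.69 tilt [ 1.e-04 -8.e-04 -1.e+00]
shift cm (tool) [-0.04  1.93  0.  ]
```

```bash
python3 -m inch '[[0,0,0.7,0,0,0,0],[0,0,1.3,0,0,0,0],[0,0,1.7,0,0,0,0],[0,0,1.85,0,0,0,0],[0,0,1.95,0,0,0,0],[0,0,1.95,0,0,0,0]]'; python3 t.py
```

```text
clock: 3.25
position: [487.5, 69.5, 96.4]
ee_rot: [-0.674, 0.215, -0.215, 0.674]
contact_force: [-0.4, -0.4, 0.2]
gripper_width: -0.1
clock 3.25 pos [487.5  69.5  96.4] F [-0.4 -0.4  0.2] T [-0.02 -0.02  0.01] w -0.1 j [ 0.47  0.28 -0.47  0.   -0.82 -2.66]
toolz yaw 54.64 tilt [ 2.e-04  0.e+00 -1.e+00]
```

```bash
python3 -m inch '[[0,0,0.15,0,0,0,0],[0,0,0.3,0,0,0,0],[0,0,0.3,0,0,0,0]]'; python3 -m inch '[[0,0,0.15,0,0,0,0],[0,0,0.3,0,0,0,0],[0,0,0.3,0,0,0,0]]'
```

```text
clock: 3.5
position: [487.3, 69.7, 93.1]
ee_rot: [0.674, -0.215, 0.215, -0.674]
contact_force: [0.2, -0.4, -0.2]
gripper_width: 0.1
clock: 3.75
position: [487.2, 69.7, 90.0]
ee_rot: [0.674, -0.215, 0.214, -0.674]
contact_force: [-0.0, 0.3, 0.2]
gripper_width: 0.3
```

```bash
python3 - <<'E'
from h import *
im=arm.get_image('scene')[:,:,::-1];cv2.imwrite('pics/s1.png',im);crop(0,250,130,150,150,4,'pics/s1c.png',im)
E
python3 t.py
```

```text
clock 3.8 pos [487.3  69.7  90.1] F [-0.2 -0.2  0.3] T [ 0.01 -0.06 -0.  ] w -0.3 j [ 0.47  0.29 -0.48 -0.   -0.8  -2.66]
toolz yaw 54.66 tilt [-4.e-04 -2.e-04 -1.e+00]
```

View pics/s1c.png

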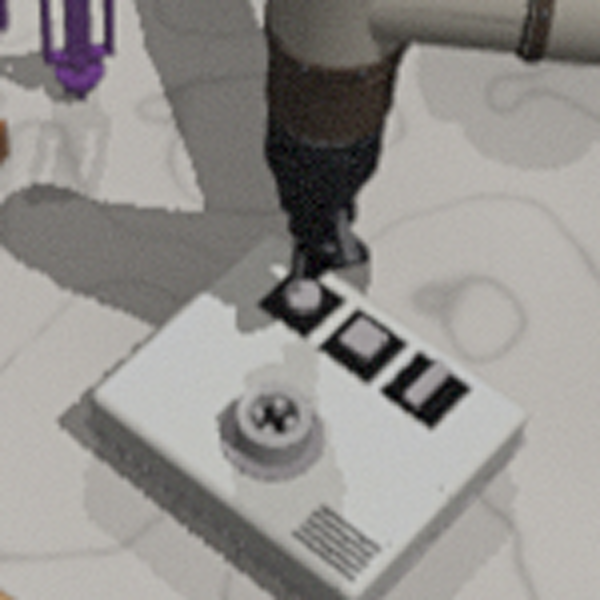

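The fingers in the picture sit around crop (325,255), which is beyond the round key at crop (303,295). I'll compare that with where the reported TCP should project.

```bash
python3 - <<'E'
from h import *
for z in(71,83,90,110,150): print(z,((proj('scene',[487.3,69.7,z])[0]-[250,130])*4).round(0), (proj('top',[487.3,69.7,z])[0]).round(0))
im=arm.get_image('top')[:,:,::-1];crop(0,170,170,150,150,4,'pics/t1c.png',im)
E
```

```text
71 [299. 303.] [246. 243.]
83 [301. 293.] [246. 243.]
90 [301. 287.] [245. 243.]
110 [303. 271.] [245. 243.]
150 [307. 236.] [244. 243.]
```

View pics/t1c.png

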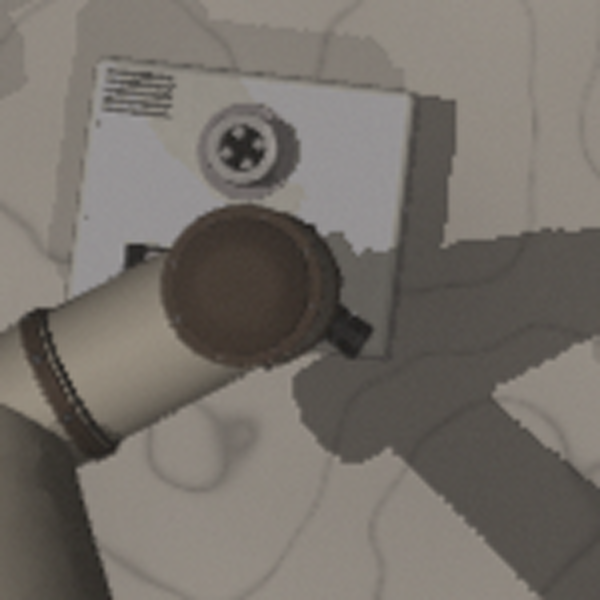

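```bash
python3 - <<'E'
from h import *
im=cv2.imread('pics/s1.png');im=np.clip(im.astype(float)*1.8,0,255).astype(np.uint8);crop(0,305,145,55,75,8,'pics/s1d.png',im)
E
```

```text
(no output)
```

View pics/s1d.png

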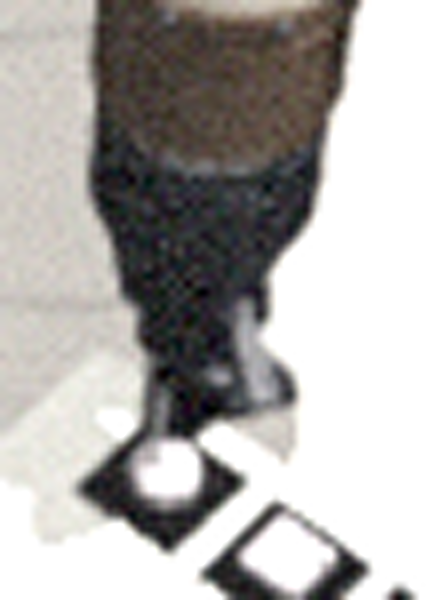

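No contact shows, and in the picture the tips still hover above the key with their ends near crop (180,430). I'll keep descending in small steps and watch the force.

```bash
python3 -m inch '[[0,0,0.15,0,0,0,0],[0,0,0.3,0,0,0,0],[0,0,0.3,0,0,0,0]]'; python3 -m inch '[[0,0,0.15,0,0,0,0],[0,0,0.3,0,0,0,0],[0,0,0.3,0,0,0,0]]'; python3 -m inch '[[0,0,0.15,0,0,0,0],[0,0,0.2,0,0,0,0],[0,0,0.2,0,0,0,0]]'
```

```text
clock: 4.1
position: [487.2, 69.7, 87.0]
ee_rot: [0.674, -0.215, 0.214, -0.674]
contact_force: [0.3, -0.2, -0.2]
gripper_width: 0.2
clock: 4.35
position: [487.2, 69.7, 84.0]
ee_rot: [0.674, -0.215, 0.214, -0.674]
contact_force: [-0.4, 0.1, -0.5]
gripper_width: -0.1
clock: 4.6
position: [487.4, 69.7, 82.2]
ee_rot: [0.674, -0.215, 0.215, -0.674]
contact_force: [0.4, -0.5, 0.1]
gripper_width: 0.0
```

```bash
python3 - <<'E'
from h import *
im=arm.get_image('scene')[:,:,::-1];cv2.imwrite('pics/s2.png',im)
im=np.clip(im.astype(float)*1.5,0,255).astype(np.uint8);crop(0,300,130,75,90,6.5,'pics/s2d.png',im)
E
```

```text
(no output)
```

View pics/s2d.png

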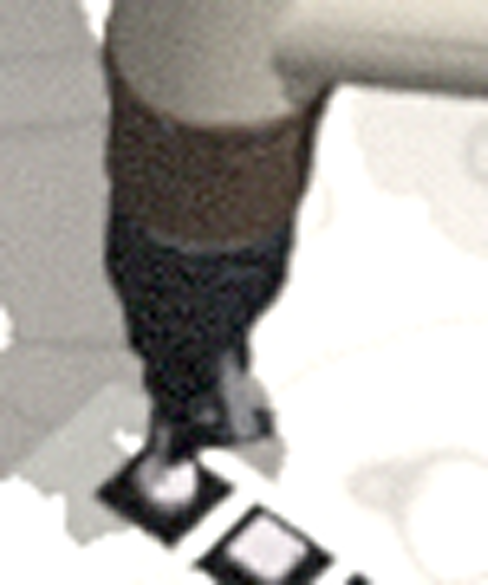

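```bash
python3 -m inch '[[0,0,-4,0,0,0,0],[0,0,-8,0,0,0,0],[0,0,-8,0,0,0,0],[0,0,-8,0,0,0,0],[0,0,-8,0,0,0,0]]'; python3 - <<'E'
from h import *
s=arm.read_state();print(s['position'],s['gripper_width'])
im=arm.get_image('scene')[:,:,::-1];cv2.imwrite('pics/s3.png',im)
E
python3 -m inch '[[1,0,0,0,0,0,0],[1,0,0,0,0,0,0],[1,0,0,0,0,0,0],[1,0,0,0,0,0,0],[1,0,0,0,0,0,0],[1,0,0,0,0,0,0]]'; python3 - <<'E'
from h import *
s=arm.read_state();print(s['position'],s['gripper_width'])
im2=arm.get_image('scene')[:,:,::-1];cv2.imwrite('pics/s4.png',im2)
im=cv2.imread('pics/s3.png')
f=lambda i:cv2.resize(np.clip(i[110:220,290:365].astype(float)*1.5,0,255).astype(np.uint8),None,fx=5,fy=5,interpolation=cv2.INTER_CUBIC)
p=s['position']
o=[]
for i in(im,im2):
    g=f(i).copy()
    for dz,c in((0,(0,0,255)),(-19,(0,255,0)),(54,(255,0,0))):
        q=(proj('scene',[p[0],p[1],p[2]+dz])[0]-[290,110]+.5)*5;cv2.circle(g,tuple(int(v) for v in q),4,c,1)
    o.append(g)
cv2.imwrite('pics/s34.png',np.hstack(o))
E
```

```text
clock: 5.07
position: [487.0, 69.7, 162.1]
ee_rot: [-0.674, 0.215, -0.215, 0.674]
contact_force: [-0.3, -0.3, -1.8]
gripper_width: 0.2
[486.95567825  69.70233428 162.12196187] 0.19796826567002537
clock: 5.62
position: [487.4, 69.7, 162.1]
ee_rot: [0.674, -0.215, 0.215, -0.674]
contact_force: [-0.2, 0.3, 0.4]
gripper_width: 72.6
[487.39576954  69.69958216 162.09196569] 72.58754416103636
```

View pics/s34.png

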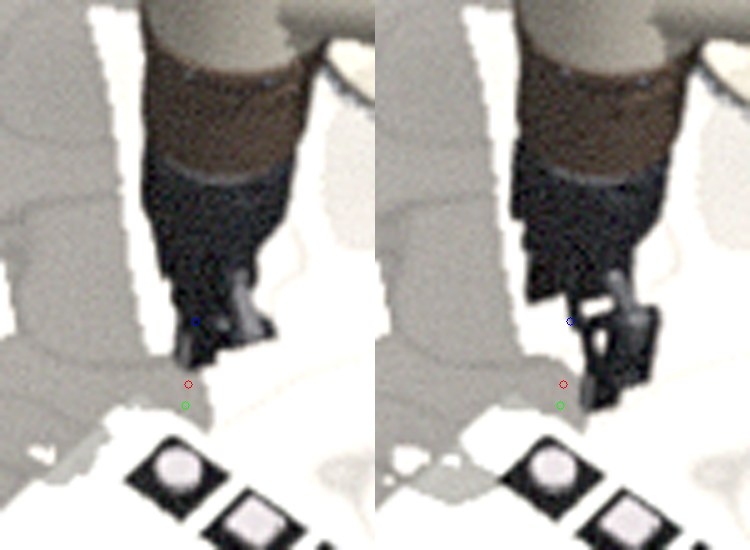

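```bash
python3 - <<'E'
from h import *
for z in(90,280,320): print(z,((proj('top',[487.3,69.7,z])[0]-[170,170])*4).round(0))
for n in('top','scene'):
    K,r,t=cam(n);print(n,-R.from_rotvec(r).as_matrix().T@t)
im=arm.get_image('top')[:,:,::-1];cv2.imwrite('pics/t4.png',im);crop(0,170,150,150,150,4,'pics/t4c.png',np.clip(im*1.5,0,255).astype(np.uint8))
E
```

```text
90 [302. 292.]
280 [277. 288.]
320 [270. 288.]
top [ 471.98398289  -31.97790031 1357.04633619]
scene [1199.98570224  429.47482965 1185.70330923]
```

View pics/t4c.png

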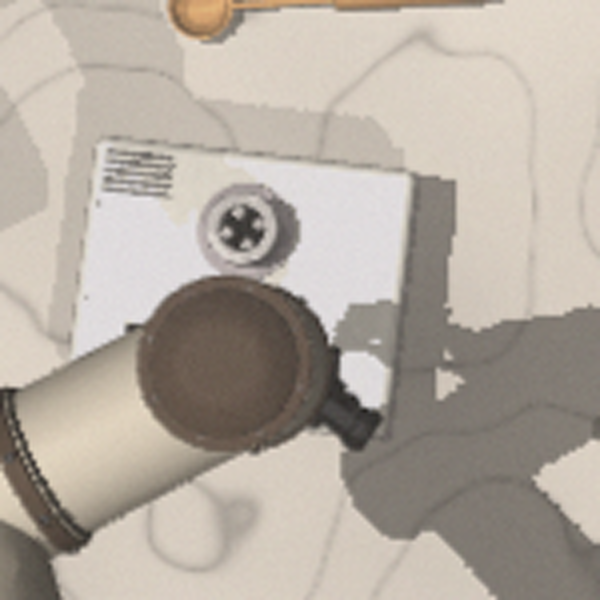

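Top agrees with the reported TCP sideways. In scene, though, the whole gripper appears about 35–40 mm higher than the reported TCP would put it. I'll go by contact: close the gripper, return, and descend further in small steps.

```bash
python3 -m inch '[[0,0,3,0,0,0,0],[0,0,6,0,0,0,0],[0,0,7.5,0,0,0,0],[0,0,7.5,0,0,0,0],[0,0,7.5,0,0,0,0],[0,0,7.8,0,0,0,0],[0,0,8.0,0,0,0,0],[0,0,8.2,0,0,0,0],[0,0,8.2,0,0,0,0]]';  python3 -m inch '[[0,0,0.15,0,0,0,0],[0,0,0.3,0,0,0,0],[0,0,0.3,0,0,0,0]]'
```

```text
clock: 6.47
position: [487.6, 69.9, 80.7]
ee_rot: [-0.673, 0.214, -0.215, 0.674]
contact_force: [0.7, 0.5, 0.7]
gripper_width: 0.0
clock: 6.72
position: [487.3, 69.7, 77.2]
ee_rot: [0.674, -0.215, 0.215, -0.674]
contact_force: [0.3, 0.5, -0.2]
gripper_width: 0.2
```

```bash
python3 -m inch '[[0,0,0.15,0,0,0,0],[0,0,0.3,0,0,0,0],[0,0,0.3,0,0,0,0]]'; python3 t.py
```

```text
clock: 6.97
position: [487.2, 69.7, 74.0]
ee_rot: [0.674, -0.215, 0.215, -0.674]
contact_force: [1.0, 0.2, -0.4]
gripper_width: 0.3
clock 6.97 pos [487.2  69.7  74. ] F [ 1.   0.2 -0.4] T [-0.02  0.01  0.05] w 0.3 j [ 0.47  0.31 -0.5  -0.   -0.76 -2.66]
toolz yaw 54.65 tilt [-6.e-04 -2.e-04 -1.e+00]
```

```bash
python3 -m inch '[[0,0,0.15,0,0,0,0],[0,0,0.3,0,0,0,0],[0,0,0.3,0,0,0,0]]'; python3 - <<'E'
from h import *
im=arm.get_image('scene')[:,:,::-1];cv2.imwrite('pics/s5.png',im)
im=np.clip(im.astype(float)*1.5,0,255).astype(np.uint8);crop(0,300,130,75,90,6.5,'pics/s5d.png',im)
E
```

```text
clock: 7.22
position: [487.2, 69.6, 70.9]
ee_rot: [0.674, -0.215, 0.214, -0.674]
contact_force: [-0.1, 0.3, -0.8]
gripper_width: -0.2
```

View pics/s5d.png

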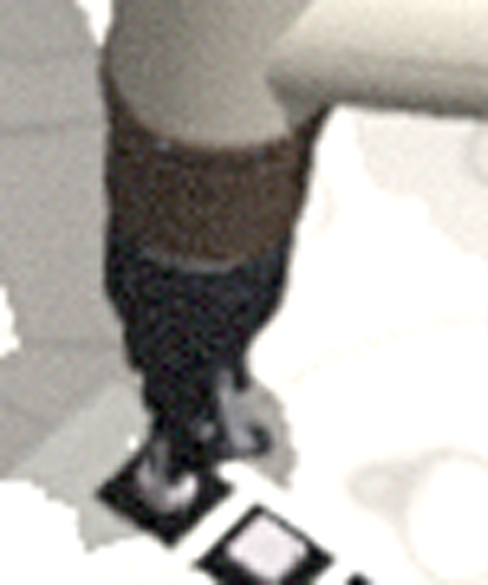

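The fingertip now covers the upper half of the round key, at about crop (165,475), and there is still no force. I'll continue down.

```bash
python3 -m inch '[[0,0,0.1,0,0,0,0],[0,0,0.2,0,0,0,0],[0,0,0.2,0,0,0,0]]';python3 -m inch '[[0,0,0.1,0,0,0,0],[0,0,0.2,0,0,0,0],[0,0,0.2,0,0,0,0]]'
```

```text
clock: 7.52
position: [487.3, 69.7, 69.1]
ee_rot: [0.674, -0.215, 0.215, -0.674]
contact_force: [0.2, -0.1, 0.5]
gripper_width: 0.2
clock: 7.77
position: [487.3, 69.7, 67.1]
ee_rot: [0.674, -0.215, 0.215, -0.674]
contact_force: [0.1, -0.3, 0.8]
gripper_width: -0.2
```

```bash
python3 -m inch '[[0,0,0.1,0,0,0,0],[0,0,0.2,0,0,0,0],[0,0,0.2,0,0,0,0]]'
```

```text
clock: 8.02
position: [487.3, 69.7, 65.1]
ee_rot: [0.674, -0.215, 0.215, -0.674]
contact_force: [-0.7, -0.5, -0.2]
gripper_width: 0.3
```

```bash
for i in 1 2; do python3 -m inch '[[0,0,0.1,0,0,0,0],[0,0,0.2,0,0,0,0],[0,0,0.2,0,0,0,0]]' | egrep 'pos|contact'; done; python3 - <<'E'
from h import *
im=arm.get_image('scene')[:,:,::-1];cv2.imwrite('pics/s6.png',im)
im=np.clip(im.astype(float)*1.5,0,255).astype(np.uint8);crop(0,300,150,75,75,8,'pics/s6d.png',im)
E
```

```text
position: [487.3, 69.7, 63.1]
contact_force: [0.3, 0.0, 0.3]
position: [487.5, 69.8, 61.4]
contact_force: [-1.0, 0.5, 2.1]
```

View pics/s6d.png

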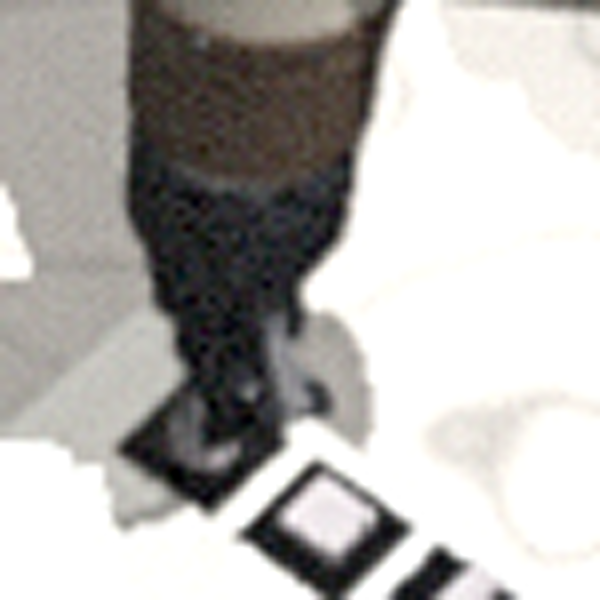

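Contact came at reported z ≈ 62, so the tips are about 21 mm behind the reported TCP, where the description puts them 19 mm ahead. From here I'll go by contact. Pressing further.

```bash
for i in 1 2; do python3 -m inch '[[0,0,0.1,0,0,0,0],[0,0,0.2,0,0,0,0],[0,0,0.2,0,0,0,0]]' | egrep 'pos|contact'; done
```

```text
position: [487.5, 69.8, 59.4]
contact_force: [-0.4, 0.6, 3.1]
position: [487.5, 69.7, 57.3]
contact_force: [-0.3, 0.7, 3.2]
```

```bash
python3 -m inch '[[0,0,0.1,0,0,0,0],[0,0,0.15,0,0,0,0],[0,0,0.15,0,0,0,0]]' | egrep 'pos|contact'
```

```text
position: [487.6, 69.8, 56.5]
contact_force: [-1.9, -0.1, 8.3]
```

```bash
python3 t.py 494.5 124.8 56.3
```

```text
clock 9.32 pos [487.6  69.8  56.5] F [-1.9 -0.1  8.3] T [ 0.01  0.8  -0.06] w -0.0 j [ 0.47  0.34 -0.51  0.   -0.72 -2.66]
toolz yaw 54.68 tilt [ 3.e-04 -2.e-04 -1.e+00]
shift cm (tool) [-2.62  0.02  4.89]
```

```bash
python3 -m inch '[[0,0,-2.5,0,0,0,0],[0,0,-2.5,0,0,0,0],[0,-1.3,-2.5,2.45,0,0,0],[0,-2.6,-2.5,4.9,0,0,0],[0,-2.6,-2.5,4.9,0,0,0],[0,-2.6,-2,4.9,0,0,0],[0,-2.6,-1.2,4.9,0,0,0],[0,-2.6,-0.8,4.9,0,0,0],[0,-2.6,-0.6,4.9,0,0,0],[0,-2.6,-0.6,4.9,0,0,0]]';python3 -m inch '[[0,0,0.2,0,0,0,0],[0,0,0.4,0,0,0,0],[0,0,0.4,0,0,0,0]]'; python3 t.py
```

```text
clock: 10.15
position: [493.6, 123.6, 60.9]
ee_rot: [0.674, -0.216, 0.214, -0.673]
contact_force: [-1.9, -0.2, 2.6]
gripper_width: -0.3
clock: 10.4
position: [494.3, 124.0, 57.8]
ee_rot: [0.674, -0.215, 0.215, -0.673]
contact_force: [-1.4, -1.6, 5.0]
gripper_width: 0.1
clock 10.4 pos [494.3 124.   57.8] F [-1.4 -1.6  5. ] T [-0.7   0.43  0.04] w 0.1 j [ 0.57  0.36 -0.47  0.   -0.74 -2.75]
toolz yaw 54.64 tilt [-7.e-04 -8.e-04 -1.e+00]
```

```bash
python3 -m inch '[[0,0,0.1,0,0,0,0],[0,0,0.2,0,0,0,0],[0,0,0.2,0,0,0,0]]'|egrep 'pos|cont'; python3 - <<'E'
from h import *
im=arm.get_image('scene')[:,:,::-1];cv2.imwrite('pics/s7.png',im)
im=np.clip(im.astype(float)*1.5,0,255).astype(np.uint8);crop(0,300,160,75,75,8,'pics/s7d.png',im)
E
python3 t.py 502.3 180.2 56.3
```

```text
position: [494.6, 124.3, 56.6]
contact_force: [-2.6, -3.4, 7.5]
clock 10.7 pos [494.6 124.3  56.5] F [-2.4 -2.8  7.4] T [-0.94  0.75 -0.01] w 0.3 j [ 0.57  0.37 -0.47  0.   -0.73 -2.75]
toolz yaw 54.67 tilt [-0.e+00 -7.e-04 -1.e+00]
shift cm (tool) [-2.6   0.02  5.01]
```

View pics/s7d.png

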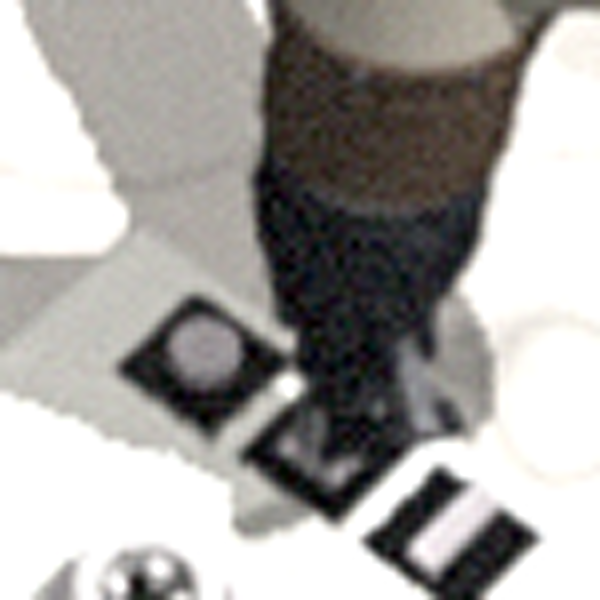

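The square key bottomed at 7.5 N, and the picture shows the tips on it at crop (330,440). Next is the bar.

```bash
python3 -m inch '[[0,0,-2.5,0,0,0,0],[0,0,-2.5,0,0,0,0],[0,-1.3,-2.5,2.5,0,0,0],[0,-2.6,-2.5,5,0,0,0],[0,-2.6,-2.5,5,0,0,0],[0,-2.6,-2,5,0,0,0],[0,-2.6,-1.2,5,0,0,0],[0,-2.6,-0.8,5,0,0,0],[0,-2.6,-0.6,5,0,0,0],[0,-2.6,-0.6,5,0,0,0]]'|egrep 'pos|cont';python3 -m inch '[[0,0,0.2,0,0,0,0],[0,0,0.4,0,0,0,0],[0,0,0.4,0,0,0,0]]'|egrep 'pos|cont'
```

```text
position: [501.6, 179.6, 61.1]
contact_force: [-1.0, 0.7, 1.9]
position: [502.1, 179.9, 57.8]
contact_force: [-1.6, -1.8, 3.8]
```

```bash
python3 -m inch '[[0,0,0.1,0,0,0,0],[0,0,0.2,0,0,0,0],[0,0,0.2,0,0,0,0]]'|egrep 'pos|cont'; python3 - <<'E'
from h import *
im=arm.get_image('scene')[:,:,::-1];cv2.imwrite('pics/s8.png',im)
im=np.clip(im.astype(float)*1.5,0,255).astype(np.uint8);crop(0,300,170,85,75,7,'pics/s8d.png',im)
E
python3 t.py 500.4 -261.7 200 0.954
```

```text
position: [502.2, 180.0, 56.5]
contact_force: [-2.8, -2.5, 7.4]
clock 12.08 pos [502.2 180.   56.5] F [-2.8 -3.6  8.3] T [-0.93  0.73  0.02] w 0.2 j [ 0.65  0.4  -0.41  0.   -0.76 -2.84]
toolz yaw 54.67 tilt [-3.e-04 -1.e-03 -1.e+00]
shift cm (tool) [ 25.4  -14.3  -36.15]
turn deg [0.05 0.01 0.02]
```

View pics/s8d.png

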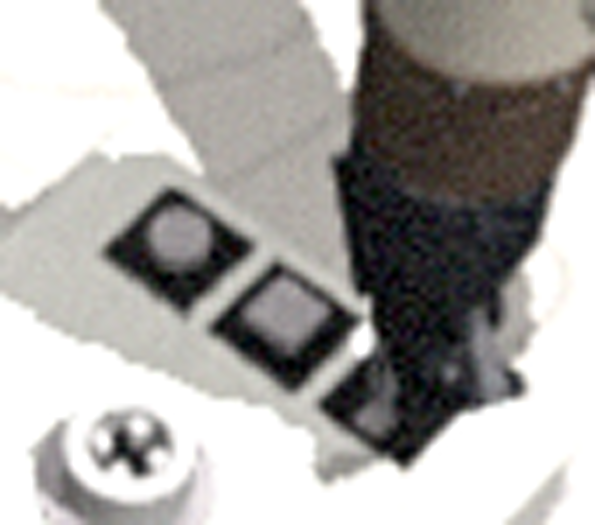

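The bar bottomed too at 7.4 N. Now I'll move over the beater with the gripper open.

```bash
python3 -m inch '[[0,0,-4,0,0,0,0],[0,0,-8,0,0,0,0],[0,25.4,-9.8,-36.15,0,0,0],[0,25.4,-9.8,-36.15,0,0,0],[1,25.4,-9.8,-36.15,0,0,0],[1,25.4,-9.8,-36.15,0,0,0],[1,25.4,-9.8,-36.15,0,0,0],[1,25.4,-9.8,-36.15,0,0,0],[1,25.4,-9.8,-36.15,0,0,0],[1,25.4,-9.8,-36.15,0,0,0],[1,25.4,-9.8,-36.15,0,0,0],[1,25.4,-9.8,-36.15,0,0,0],[1,25.4,-9.8,-36.15,0,0,0],[1,25.4,-9.8,-36.15,0,0,0],[1,25.4,-9.8,-36.15,0,0,0],[1,25.4,-9.8,-36.15,0,0,0]]'|egrep 'pos|cont'; python3 - <<'E'
from h import *
for n,w in(('scene',(195,70,85,120)),('top',(320,200,80,80))):
    im=arm.get_image(n)[:,:,::-1];cv2.imwrite(f'pics/{n}9.png',im)
    im=np.clip(im.astype(float)*1.5,0,255).astype(np.uint8);crop(0,*w,5,f'pics/{n}9d.png',im)
E
python3 t.py 500.4 -261.7 81 0.954
```

```text
position: [500.4, -261.0, 153.3]
contact_force: [-0.1, 0.2, 0.4]
clock 13.52 pos [ 500.6 -260.2  153.7] F [ 1.2 -1.1  0.1] T [ 0.01  0.03 -0.02] w 85.5 j [-0.19  0.33 -0.23 -0.   -1.01 -1.99]
toolz yaw 54.74 tilt [ 2.e-04  2.e-04 -1.e+00]
shift cm (tool) [ 0.07  7.27 -0.13]
turn deg [-0.02  0.08  0.  ]
```

View pics/scene9d.png

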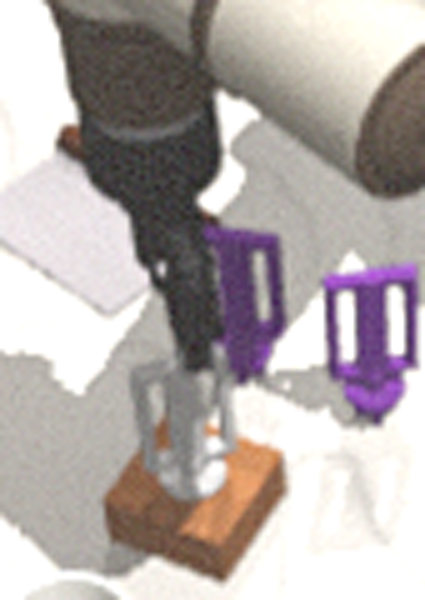

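View pics/top9d.png

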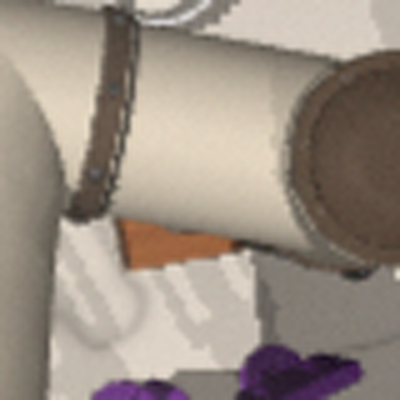

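The near finger hangs in front of the beater's web at scene crop (200,360), centred on it sideways. I'll descend while watching the force, then close.

```bash
python3 -m inch '[[1,0.07,2,-0.13,0,0,0],[1,0.07,4,-0.13,0,0,0],[1,0.07,4,-0.13,0,0,0]]'|egrep 'pos|cont'; python3 -m inch '[[1,0,2,0,0,0,0],[1,0,3.2,0,0,0,0],[1,0,3.2,0,0,0,0]]'|egrep 'pos|cont'; python3 - <<'E'
from h import *
for n,w in(('scene',(195,80,85,110)),):
    im=arm.get_image(n)[:,:,::-1];cv2.imwrite(f'pics/{n}10.png',im)
    im=np.clip(im.astype(float)*1.5,0,255).astype(np.uint8);crop(0,*w,5,f'pics/{n}10d.png',im)
E
```

```text
position: [497.9, -260.5, 110.3]
contact_force: [-1.0, 0.3, -0.5]
position: [499.0, -261.4, 80.2]
contact_force: [-0.3, -0.3, 0.4]
```

View pics/scene10d.png

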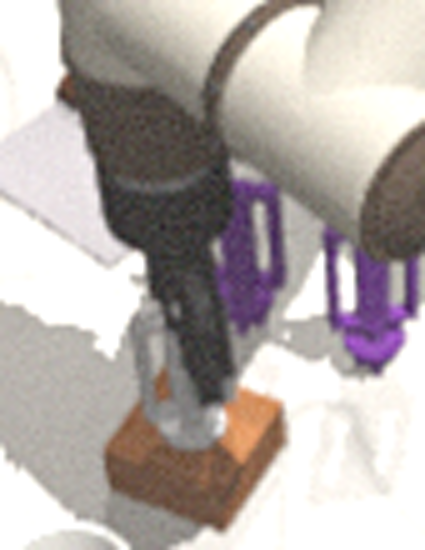

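```bash
python3 - <<'E'
from h import *
for d in(42,50):
  for z in(60,75,90,102,115): print(d,z,((proj('scene',[499.5+.577*d,-261.4+.816*d,z])[0]-[195,80]+.5)*5).round(0))
E
python3 t.py 500.4 -261.7 81 0.954
```

```text
42 60 [211. 455.]
42 75 [209. 439.]
42 90 [207. 423.]
42 102 [205. 410.]
42 115 [204. 396.]
50 60 [215. 464.]
50 75 [213. 448.]
50 90 [211. 433.]
50 102 [209. 420.]
50 115 [207. 405.]
clock 14.07 pos [ 500.  -261.9   81.6] F [ 0.7 -0.4  0.5] T [0.01 0.01 0.02] w 85.5 j [-0.2   0.41 -0.31  0.   -0.85 -1.99]
toolz yaw 54.75 tilt [-1.8e-03  2.0e-04 -1.0e+00]
shift cm (tool) [0.02 0.06 0.04]
turn deg [ 0.05  0.09 -0.09]
```

The near fingertip at crop (215,400) puts the open tips at z ≈ 113–115, which fits the contact-calibrated offset. Closing.

```bash
python3 -m inch '[[0,0,0,0,0,0,0],[0,0,0,0,0,0,0],[0,0,0,0,0,0,0],[0,0,0,0,0,0,0],[0,0,0,0,0,0,0],[0,0,0,0,0,0,0],[0,0,0,0,0,0,0],[0,0,0,0,0,0,0],[0,0,0,0,0,0,0],[0,0,0,0,0,0,0],[0,0,0,0,0,0,0]]'; python3 t.py
```

```text
clock: 14.98
position: [500.2, -262.8, 82.1]
ee_rot: [0.674, -0.215, 0.215, -0.674]
contact_force: [-0.7, -0.2, 1.5]
gripper_width: 11.4
clock 14.98 pos [ 500.2 -262.8   82.1] F [-0.7 -0.2  1.5] T [-0.    0.23 -0.02] w 11.4 j [-0.2   0.41 -0.31  0.   -0.85 -1.99]
toolz yaw 54.67 tilt [ 1.e-04 -2.e-04 -1.e+00]
```

```bash
python3 -m inch '[[0,0,-1,0,0,0,0],[0,0,-3,0,0,0,0],[0,0,-6,0,0,0,0],[0,0,-9,0,0,0,0],[0,0,-12,0,0,0,0],[0,0,-12,0,0,0,0],[0,0,-12,0,0,0,0]]'; python3 - <<'E'
from h import *
for n,w in(('scene',(185,50,95,120)),):
    im=arm.get_image(n)[:,:,::-1];cv2.imwrite(f'pics/{n}11.png',im)
    im=np.clip(im.astype(float)*1.5,0,255).astype(np.uint8);crop(0,*w,5,f'pics/{n}11d.png',im)
E
python3 t.py 592.8 112.6 202 1.03
```

```text
clock: 15.57
position: [501.0, -262.7, 203.9]
ee_rot: [-0.673, 0.213, -0.216, 0.674]
contact_force: [-0.7, 0.0, -2.4]
gripper_width: 11.6
clock 15.62 pos [ 499.8 -262.3  201.9] F [-0.2  0.4 -2. ] T [0.05 0.03 0.03] w 11.3 j [-0.2   0.29 -0.16 -0.   -1.12 -1.99]
toolz yaw 54.63 tilt [ 4.e-04  9.e-04 -1.e+00]
shift cm (tool) [-1.412e+01  3.000e-02  3.595e+01]
turn deg [-0.06 -4.38 -0.01]
```

View pics/scene11d.png

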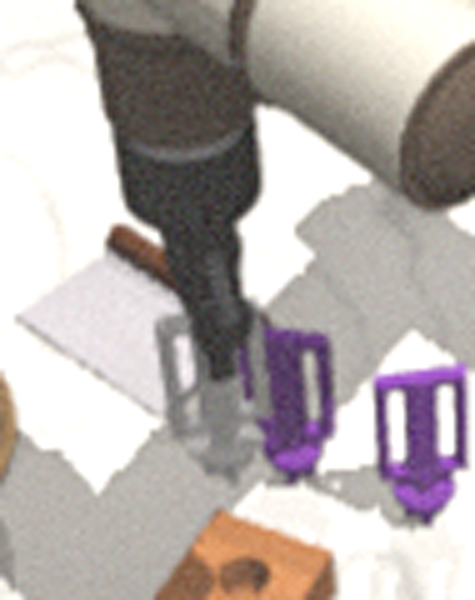

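The beater is held above the stand, with its foot near crop (232,478) and well clear. Carrying it over the hub.

```bash
python3 -m inch '[[0,-14.1,0,35.9,0,-4.4,0],[0,-14.1,0,35.9,0,-4.4,0],[0,-14.1,0,35.9,0,-4.4,0],[0,-14.1,0,35.9,0,-4.4,0],[0,-14.1,0,35.9,0,-4.4,0],[0,-14.1,0,35.9,0,-4.4,0],[0,-14.1,0,35.9,0,-4.4,0],[0,-14.1,0,35.9,0,-4.4,0],[0,-14.1,0,35.9,0,-4.4,0],[0,-14.1,0,35.9,0,-4.4,0],[0,-14.1,0,35.9,0,-4.4,0],[0,-14.1,0,35.9,0,-4.4,0],[0,-14.1,0,35.9,0,-4.4,0],[0,-14.1,0,35.9,0,-4.4,0]]'; python3 - <<'E'
from h import *
for n,w in(('scene',(275,150,90,110)),('top',(170,150,120,110))):
    im=arm.get_image(n)[:,:,::-1];cv2.imwrite(f'pics/{n}12.png',im)
    im=np.clip(im.astype(float)*1.5,0,255).astype(np.uint8);crop(0,*w,5,f'pics/{n}12d.png',im)
E
python3 t.py 592.8 112.6 170 1.03
```

```text
clock: 16.78
position: [592.2, 110.3, 201.3]
ee_rot: [0.682, -0.19, 0.189, -0.681]
contact_force: [-0.0, -1.1, -0.9]
gripper_width: 11.0
clock 16.88 pos [592.6 110.3 201.8] F [ 0.4 -0.2 -2.6] T [-0.03 -0.   -0.01] w 11.2 j [ 0.45  0.35 -0.06 -0.   -1.15 -2.56]
toolz yaw 58.96 tilt [-3.e-04 -1.e-04 -1.e+00]
shift cm (tool) [-0.1   3.18  0.21]
turn deg [ 0.02 -0.06 -0.01]
```

View pics/scene12d.png

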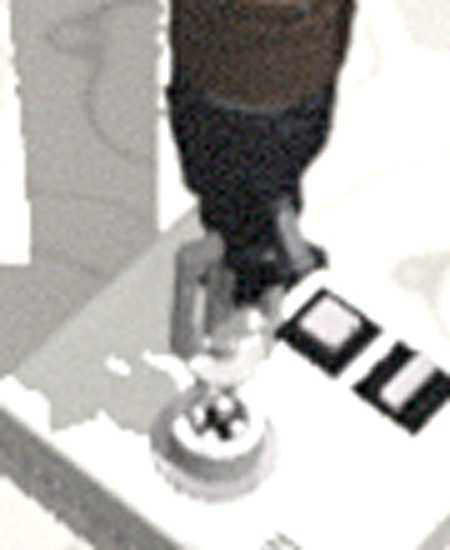

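View pics/top12d.png

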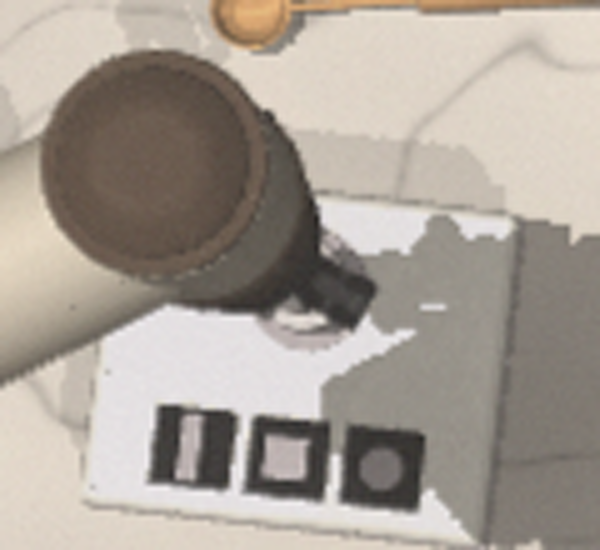

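```bash
python3 - <<'E'
from h import *
im=cv2.imread('pics/scene12.png');u0,v0,s=295,190,10
g=cv2.resize(np.clip(im[v0:v0+60,u0:u0+55]*1.4,0,255).astype(np.uint8),None,fx=s,fy=s,interpolation=cv2.INTER_CUBIC)
t=np.linspace(0,2*np.pi,60)
def line(P,c):
    q=((proj('scene',P)-[u0,v0]+.5)*s).astype(int);cv2.polylines(g,[q],True,c,1)
x,y,zf=592.6,110.3,136
for z in(24,29): line(np.c_[x+21.5*np.cos(t),y+21.5*np.sin(t),0*t+zf+z],(0,0,255))
w=np.radians(58.96-90)
Rm=R.from_euler('z',w).as_matrix()
for a in((30,6),): 
  for z in (32,130): line((np.array([[i*a[0],j*a[1],z] for i,j in((-1,-1),(-1,1),(1,1),(1,-1))]))@Rm.T+[x,y,zf],(0,0,255))
for a in((14,3.5),(3.5,14)): line((np.array([[i*a[0],j*a[1],0] for i,j in((-1,-1),(-1,1),(1,1),(1,-1))]))@Rm.T+[x,y,zf],(255,0,0))
x,y=592.8,112.6
line(np.c_[x+26*np.cos(t),y+26*np.sin(t),0*t+100],(0,255,0));line(np.c_[x+16.5*np.cos(t),y+16.5*np.sin(t),0*t+100],(0,255,0))
cv2.imwrite('pics/ov12.png',g)
E
```

```text
(no output)
```

View pics/ov12.png

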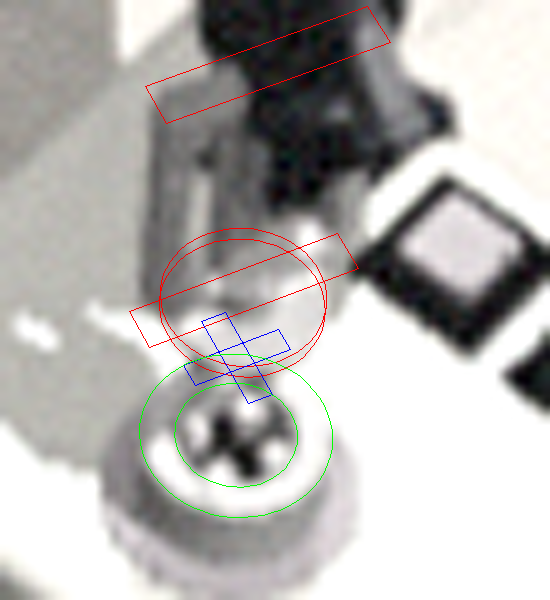

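The predicted outlines line up with the picture: the plate corner is at about (150,85), the collar at (243,300) and the hub at (235,437). I'll correct 2 mm sideways and lower.

```bash
python3 -m inch '[[0,-0.1,1,0.21,0,0,0],[0,-0.1,2,0.21,0,0,0],[0,-0.1,3,0.21,0,0,0],[0,-0.1,3,0.21,0,0,0],[0,-0.1,3,0.21,0,0,0]]'; python3 t.py 592.8 112.6 164 1.03
```

```text
clock: 17.3
position: [592.4, 113.6, 170.4]
ee_rot: [0.682, -0.189, 0.188, -0.681]
contact_force: [-0.6, -0.5, -1.3]
gripper_width: 11.5
clock 17.3 pos [592.4 113.6 170.4] F [-0.6 -0.5 -1.3] T [-0.06 -0.07 -0.02] w 11.5 j [ 0.46  0.38 -0.11  0.   -1.09 -2.57]
toolz yaw 59.05 tilt [-0.0026 -0.0013 -1.    ]
shift cm (tool) [ 0.08  0.64 -0.06]
turn deg [ 0.14  0.04 -0.09]
```

```bash
python3 -m inch '[[0,0.05,0.3,-0.05,0,0,0],[0,0.05,0.5,-0.05,0,0,0],[0,0.05,0.5,-0.05,0,0,0]]'|egrep 'pos|cont'; python3 t.py 592.8 112.6 160; python3 -m inch '[[0,0,0.15,0,0,0,0],[0,0,0.3,0,0,0,0],[0,0,0.3,0,0,0,0]]'|egrep 'pos|cont'; python3 t.py 592.8 112.6 160
```

```text
position: [593.1, 113.3, 166.5]
contact_force: [-1.0, -0.1, -3.0]
clock 17.55 pos [593.1 113.3 166.5] F [-1.  -0.1 -3. ] T [0.03 0.04 0.  ] w 11.2 j [ 0.46  0.38 -0.11 -0.   -1.08 -2.57]
toolz yaw 59.05 tilt [-4.e-04  0.e+00 -1.e+00]
shift cm (tool) [ 0.01  0.65 -0.08]
position: [593.1, 113.3, 163.6]
contact_force: [-0.5, 0.8, -1.0]
clock 17.8 pos [593.1 113.3 163.6] F [-0.5  0.8 -1. ] T [ 0.01  0.05 -0.  ] w 11.4 j [ 0.46  0.39 -0.11 -0.   -1.07 -2.57]
toolz yaw 59.05 tilt [-3.e-04  0.e+00 -1.e+00]
shift cm (tool) [ 0.01  0.36 -0.08]
```

```bash
python3 -m inch '[[0,0.02,0.15,-0.05,0,0,0],[0,0.02,0.3,-0.05,0,0,0],[0,0.02,0.3,-0.05,0,0,0]]'|egrep 'pos|cont';  python3 t.py 592.8 112.6 157
```

```text
position: [592.9, 112.7, 160.4]
contact_force: [-0.4, -0.1, -1.7]
clock 18.05 pos [592.9 112.7 160.4] F [-0.4 -0.1 -1.7] T [0.02 0.02 0.01] w 11.5 j [ 0.46  0.39 -0.12 -0.   -1.06 -2.57]
toolz yaw 59.05 tilt [-6.e-04 -1.e-04 -1.e+00]
shift cm (tool) [-0.    0.34 -0.02]
```

```bash
python3 -m inch '[[0,0,0.1,0,0,0,0],[0,0,0.2,0,0,0,0],[0,0,0.2,0,0,0,0]]'|egrep 'pos|cont';  python3 t.py 592.8 112.6 157
```

```text
position: [593.0, 112.7, 158.6]
contact_force: [0.8, 0.3, -1.4]
clock 18.3 pos [593.  112.7 158.6] F [ 0.8  0.3 -1.4] T [ 0.03  0.03 -0.02] w 11.5 j [ 0.46  0.39 -0.12 -0.   -1.06 -2.57]
toolz yaw 59.05 tilt [-5.e-04 -1.e-04 -1.e+00]
shift cm (tool) [-0.01  0.16 -0.02]
```

It is meshing: the foot is about 7 mm below the rim with no contact force. Continuing to the spring pad.

```bash
for i in 1 2; do python3 -m inch '[[0,0,0.15,0,0,0,0],[0,0,0.3,0,0,0,0],[0,0,0.3,0,0,0,0]]'|egrep 'pos|cont'; done
```

```text
position: [593.0, 112.8, 155.4]
contact_force: [-0.1, 0.4, -1.6]
position: [593.0, 112.8, 152.4]
contact_force: [0.9, -0.2, -1.1]
```

```bash
for i in 1 2; do python3 -m inch '[[0,0,0.1,0,0,0,0],[0,0,0.2,0,0,0,0],[0,0,0.2,0,0,0,0]]'|egrep 'pos|cont'; done; python3 t.py 592.8 112.6 142
```

```text
position: [593.0, 112.7, 150.6]
contact_force: [-0.9, -1.1, -2.0]
position: [593.2, 112.7, 149.6]
contact_force: [-1.8, -1.3, 2.8]
clock 19.3 pos [593.2 112.7 149.6] F [-1.8 -1.3  2.8] T [-0.33  0.63  0.04] w 11.6 j [ 0.46  0.4  -0.13  0.   -1.04 -2.57]
toolz yaw 59.07 tilt [ 5.e-04 -2.e-04 -1.e+00]
shift cm (tool) [-0.03  0.76 -0.03]
```

Pad contact came at z ≈ 150, as predicted. I'll press the remaining ~8 mm.

```bash
for i in 1 2; do python3 -m inch '[[0,0,0.15,0,0,0,0],[0,0,0.3,0,0,0,0],[0,0,0.3,0,0,0,0]]'|egrep 'pos|cont'; done
```

```text
position: [593.2, 112.7, 146.6]
contact_force: [-1.6, -0.8, 4.0]
position: [593.3, 112.7, 143.9]
contact_force: [-2.4, -0.6, 6.4]
```

```bash
for i in 1 2; do python3 -m inch '[[0,0,0.1,0,0,0,0],[0,0,0.2,0,0,0,0],[0,0,0.2,0,0,0,0]]'|egrep 'pos|cont'; done; python3 t.py 592.8 112.6 142
```

```text
position: [593.3, 112.6, 142.4]
contact_force: [-3.1, -1.1, 8.0]
position: [593.5, 112.6, 142.0]
contact_force: [-5.1, -1.5, 14.2]
clock 20.3 pos [593.5 112.6 142. ] F [-5.1 -1.5 14.2] T [-0.37  2.1  -0.02] w 11.6 j [ 0.46  0.4  -0.15  0.   -1.02 -2.57]
toolz yaw 59.11 tilt [ 1.9e-03 -5.0e-04 -1.0e+00]
shift cm (tool) [-0.06  0.   -0.03]
```

The force step to 14 N at z = 142 means the collar is on the rim. I'll hold briefly and look.

```bash
python3 -m inch '[[0,0,0.05,0,0,0,0],[0,0,0.05,0,0,0,0],[0,0,0.05,0,0,0,0],[0,0,0.05,0,0,0,0]]'; python3 - <<'E'
from h import *
for n,w in(('scene',(275,150,90,110)),):
    im=arm.get_image(n)[:,:,::-1];cv2.imwrite(f'pics/{n}13.png',im)
    im=np.clip(im.astype(float)*1.4,0,255).astype(np.uint8);crop(0,*w,5,f'pics/{n}13d.png',im)
E
python3 t.py
```

```text
clock: 20.63
position: [593.5, 112.6, 142.0]
ee_rot: [-0.682, 0.187, -0.189, 0.682]
contact_force: [-6.0, -0.5, 16.0]
gripper_width: 11.5
clock 20.68 pos [593.5 112.6 142. ] F [-6.8 -0.5 15.8] T [-0.23  2.28 -0.  ] w 11.4 j [ 0.46  0.4  -0.15  0.   -1.02 -2.57]
toolz yaw 59.12 tilt [ 2.3e-03 -4.0e-04 -1.0e+00]
```

View pics/scene13d.png

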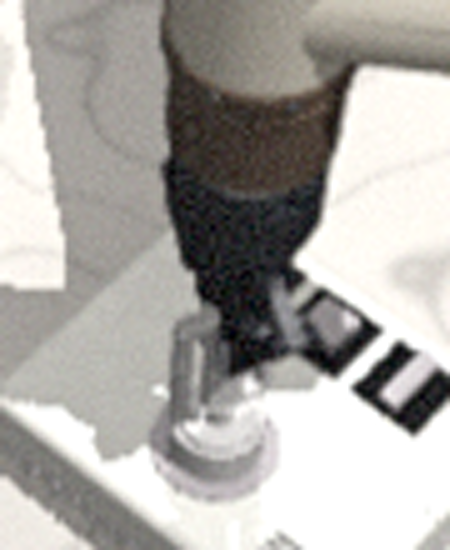

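View pics/scene13.png

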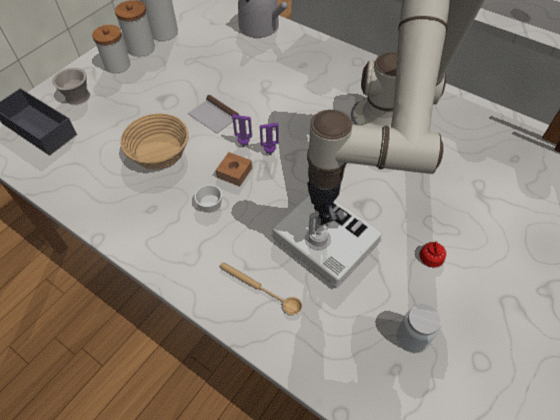

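The collar sits on the hub rim at crop (222,432), upright and still gripped. The basket, ramekin, jar, timer, scraper, spoon and purple beaters are where they started. Handing in.

```bash
python3 - <<'E'
from bench import arm
print(arm.job_done())
E
```

```text
the job is handed in; nothing more can be done
None
```

I pressed the round, square and bar keys in that order. Each bottomed out alone, with 7–8 N at 6 mm of travel. I then took the aluminium beater from its stand, turned it about 4° and slid it onto the drive hub. I handed in at about 20.7 s, still gripping it and pressing it home.

**Last checks:**
- **Depth:** the spring pad was met about 16 mm below the rim. The force then rose to 8 N and stepped to about 16 N after 8 mm more, so the collar is on the rim.
- **Upright and grip:** the tool was tilted about 0.002 rad, with 11.5 mm between the fingers. The reported tool position was within about 1 mm of the hub axis I had measured.
- **Bystanders:** the final picture shows them unmoved. I checked that by eye only and did not measure it.

**Disagreement:** the fingertips met the first key about 40 mm later than the stated tool geometry predicts. They sit about 21 mm behind the reported TCP instead of 19 mm ahead of it. I worked from that contact offset afterwards, and the grasp and insertion depths agreed with it. Finding this cost about 6 s of slow probing over the round key.

I could not read the key and ejector joint values directly, so I inferred full travel from force and position.

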